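# Reset a short telescopic shelf leg and refit its foot

### The arm

A 6-joint arm with a two-finger parallel gripper is mounted at the origin on the work surface. World frame = base frame: x ahead of the robot, y to its left, z up, the work surface at z = 0. Lengths are in m, angles in rad, forces in N, time in s.
With the tool pointing down it reaches from about 0.3 to 0.775 m from the base axis. Payload 14.6 kg.
Tool frame: the origin (TCP) lies at the centre of the arm's flange, where the gripper is bolted on; the fingertips stand 199 mm ahead of it and the grasp point (between the pads) lies 180 mm ahead of it; z points along the fingers, y is the line along which they close (so a half turn about z gives the same grasp; the last joint's range is limited). The gripper opens to 94 mm and grips with 3 to 60 N. Pads are 16 mm wide; open, the fingers measure 119 mm over their backs; the gripper's body (75 mm by 177 mm) begins 78 mm behind the grasp point.
Start: joints at [-0.067, 0.3, 1.521, -0, 1.321, -0.067], TCP at [0.55, -0, 0.405] pointing down, gripper open.
Joint ranges: [-3.03, 3.03], [-0.79, 2.21], [0.23, 2.52], [-1.04, 4.18], [0, 3.07], [-2.55, 2.55]. Speed limits (rad/s): [2.22, 2.22, 2.57, 3.14, 3.14, 3.14].

### API

Orientations are given as [roll, pitch, yaw] about the fixed x, y, z axes, in that order (R = Rz(yaw) Ry(pitch) Rx(roll)).
In Python, from station import ctrl gives the robot as it stands. The module is installed in compiled form; this text tells all that it offers.
- The arm moves only by the tool servo_tool, never from a script. Its argument "motion" is a list of rows, each a list of 5 numbers: the closure, from 0 (fully open) to 1 (shut), then the shift along the world's x, y, z in cm, then the turn about the world's z in degrees. A call has 1 to 20 rows; each row is the pose to reach, as a shift and turn from the pose commanded when the call began; what a row does not reach only later rows make up. A row lasts 1/8 s, in which the tool goes at most 62.5 mm and 10.7 degrees, less where a joint would pass 70% of its speed; a pose out of reach is approached as far as the arm can. A call with a gripper value outside its range is refused whole. The fingers move at their own pace and stop on an object; "squeeze" is the grip in N (left out, the last holds). Time passes only in rows, so rows that repeat a pose let the fingers close. It gives the time, the measured TCP pose, the force, the opening and the grip force at its end, in the units of the state.
- ctrl.get_obs(): the state, without advancing time (a new reading comes with each control period).
- ctrl.camera(name): name is "scene" or "side" or "wrist"; returns a dict with "image" (420x560x3 uint8, red, green, blue), "fx", "fy", "cx", "cy" (pixels), "camera_from_world" (4x4, takes a point from world to camera coordinates); the wrist camera has in their place "hand_eye" (4x4, takes a point from camera to tool coordinates, whose origin is the TCP and whose axes are the flange's). Camera axes: x right, y up, looking along -z (the intrinsics and any distortion apply to the point x, -y, -z); pixel columns grow to the right and rows downward; lengths in m; the calibration is good to about 2 mm. A picture is of the moment at which its call begins: read the wrist's pose just before it. There is no depth.
- ctrl.hand_in(): hands the job in; it is judged then, once.
The state is a dict: "time_s": time; "qpos": joint angles; "joint_vel": joint speeds; "tau": joint torques, N m; "ee_pos": TCP position; "eef_rot": TCP orientation; "force": force on the tool from outside, world axes, zero at the start; "moment": the same for the moment, N m; "grip_width": finger opening in m; "grip_force": force on a finger pad.
Only numpy, scipy, OpenCV 4.12 (cv2) and the standard library are available. Lean on these libraries where they do the work, as an engineer would, in place of code of your own. Each camera call takes 0.05 s, during which the arm holds its last target. There are 200 camera calls.

### The job

The little counter-top shelf lies upside-down on the kitchen counter and one of its telescopic legs, the one without a foot, is set one hole too short. Squeeze that leg's spring button flush and ease the tube out until the button pops into the next hole, like on the other three legs, then push the loose grey rubber foot fully home on its end. Handle the thin tube gently: do not crush it, do not lift or shove the shelf about, do not force the foot, and leave the other things on the counter alone.

Things in the scene. Friction and masses are not known exactly. Their poses are not given: they have to be found in the camera images.
- shelf: small shelf lying upside-down, loose, 2.3 kg: wooden board 220 (x) x 340 (y) x 20 mm with four vertical tube legs, 25 mm diameter, at x = +-75, y = +-125 mm. Origin: centre of the board's face on the counter, z up. Three legs with grey feet are set right, 178 mm high with foot; the one at x -75, y +125 has no foot and is one hole short. Pulling up on it with over about 12 N lifts that corner
- leg (a joint): how far the footless leg tube is drawn up, m: 0 at the start (button in the upper hole); the next hole comes 0.020 to 0.030 out (unevenly drilled: feel for it), about 1 mm play. Weight and friction 4 N; drawing it over the flush button takes 5 to 9 N. Draw at 20 mm/s or less. The button starts to rise some 5 mm before the hole; then the tube jumps a little and locks
- leg_top (a point): centre of the upper end of the footless leg tube (25 mm outside diameter), 145 mm above the counter and 40 mm above the button at the start; it rises with the tube. z along the tube, upward
- button (a joint): how far that leg's spring button is pressed in, m: 0 fully out, standing 5 mm proud of the tube; 0 to 0.002 when locked in a hole; 0.0045 to 0.005 flush with the tube's outside; about 0.0065 trapped under the tube wall. Spring force 1.3 N when out, 2.5 N when flush
- button_tip (a point): outer end of the round-nosed brass button, 10 mm in diameter. It points along the shelf's +y (level), 17.5 mm from the tube's axis, 105 mm above the counter, and stays there as the tube slides. Three dark holes 11.8 mm wide run down that side of the tube. One finger pad on it and the other on the far side of the tube squeeze it flush: 15 to 20 N of grip holds; 30 N crushes the tube
- foot: loose grey rubber foot: a cap 40 mm high, 34 mm in diameter (37 mm at the 5 mm high lip), standing mouth down on the counter. Origin: centre of its mouth, z up to its closed end. Bore 26.6 mm wide, 32 mm deep, bell mouth 30.6 mm. It goes on mouth down: the first 15 mm are free, the rest a tight fit that takes 3 to 8 N of push until the bore's end meets the tube's end; stop at about 15 N
- foot_seat (a point): centre of the end of the bore inside the foot, 32 mm above its mouth; z as the foot's. It meets leg_top when the foot is fully home
- screwdriver: bystander: red-handled screwdriver, 190 mm long, lying on the counter; origin under the middle of it
- spare_foot: bystander: a black rubber foot of a larger size (about 50 mm wide, 34 mm high), lying mouth up; it does not fit this shelf
- mug: bystander: white ceramic mug, 82 mm wide, 95 mm high; origin under its centre
- dish_soap: bystander: white dish-soap bottle with green cap, 68 mm wide, 200 mm high; origin under its centre
- red_lid_jar: bystander: glass jar with red lid, 84 mm wide, 115 mm high; origin under its centre
- steel_bowl: bystander: small steel bowl, 130 mm wide, 55 mm high; origin under its centre
- salt_pot: bystander: white salt pot, 46 mm wide, 85 mm high; origin under its centre
Things that resemble listed ones, but are neither listed nor needed, are in the scene too. There is more than one size of the foot; the one meant has the size given above.

How it is judged:
By the outcome, as a careful person would: the job done as asked, in the order asked, and still so for the second after the job is handed in, with the robot touching nothing.
It also fails if it takes over 69 s, if anything falls off the work surface, if the arm or the gripper's body presses on something with over 40 N, if the wrist force passes 120 N, or if a joint passes its speed limit or range.

## Working session

There is one attempt and no reset: what is moved stays moved. The work goes in short steps, Python scripts to look and compute and a tool call to move; the robot and the scene stay as the last step left them, time stands still between calls to the robot, and variables do not carry over. Pictures are saved under pics/ and viewed, at most 10 in all, crops included, and the job is handed in when it is done.

Besides the shell and the picture viewer there is one more tool, called by a JSON object that holds its "op" and its "data", one argument or row to a line. servo_tool: Moves the arm, as the interface text tells. Its arguments: {"type":"object","properties":{"motion":{"type":"array","items":{"type":"array","items":{"type":"number"}}},"squeeze":{"type":"number"}},"required":["motion"]}

```bash
mkdir -p pics; cat > h.py <<'E'
import numpy as np, cv2
from scipy.spatial.transform import Rotation as R
from station import ctrl
def snap(name,fn):
    o=ctrl.get_obs(); c=ctrl.camera(name); c['obs']=o
    cv2.imwrite('pics/'+fn,c['image'][:,:,::-1]); np.save('pics/'+fn+'.npy',c,allow_pickle=True); return c
def load(fn): return np.load('pics/'+fn+'.npy',allow_pickle=True).item()
def cw(c):
    if 'camera_from_world' in c: return np.array(c['camera_from_world'])
    T=np.eye(4); T[:3,:3]=R.from_euler('xyz',c['obs']['eef_rot']).as_matrix(); T[:3,3]=c['obs']['ee_pos']
    return np.linalg.inv(T@np.array(c['hand_eye']))
def proj(c,p):
    q=cw(c)@np.append(p,1); return np.array([c['cx']+c['fx']*q[0]/-q[2], c['cy']+c['fy']*(-q[1])/-q[2]])
def ray(c,u,v):
    T=np.linalg.inv(cw(c)); d=T[:3,:3]@np.array([(u-c['cx'])/c['fx'],-(v-c['cy'])/c['fy'],-1]); return T[:3,3],d
def onz(c,u,v,z):
    o,d=ray(c,u,v); return o+d*(z-o[2])/d[2]
def tri(obs):
    A=np.zeros((3,3));b=np.zeros(3)
    for c,u,v in obs:
        o,d=ray(c,u,v); d/=np.linalg.norm(d); M=np.eye(3)-np.outer(d,d);A+=M;b+=M@o
    return np.linalg.solve(A,b)
E
python3 - <<'E'
from h import *
a=snap('scene','s1.png');b=snap('side','d1.png');w=snap('wrist','w1.png')
print({k:v for k,v in a.items() if k!='image' and k!='obs'}.keys(), a['obs'])
print(np.linalg.inv(cw(a))[:3,3],np.linalg.inv(cw(b))[:3,3])
E
```

```text
dict_keys(['fx', 'fy', 'cx', 'cy', 'camera_from_world']) {'time_s': 0.0, 'qpos': array([-6.66001989e-02,  3.00431472e-01,  1.52158034e+00, -3.07533192e-05,
        1.32069129e+00, -6.65992419e-02]), 'joint_vel': array([ 0.00012881,  0.00122959,  0.00069667, -0.00116556,  0.00048683,
       -0.00129447]), 'tau': array([-1.53750298e-03, -5.31805658e+01, -3.52735734e+01,  7.07558286e-02,
        2.43994006e-02, -4.79655944e-05]), 'ee_pos': array([ 5.49960705e-01, -2.55513600e-06,  4.04108257e-01]), 'eef_rot': array([-3.14048268e+00, -4.41785466e-05,  1.57080297e+00]), 'force': array([0.15257687, 0.08340269, 0.09327892]), 'moment': array([-0.07177562, -0.03989392,  0.04770093]), 'grip_force': 0.0, 'grip_width': 0.09416964891920199}
[1.10126601 0.13688717 0.91017952] [ 0.06063303 -0.83943892  0.8385075 ]
```

View pics/s1.png

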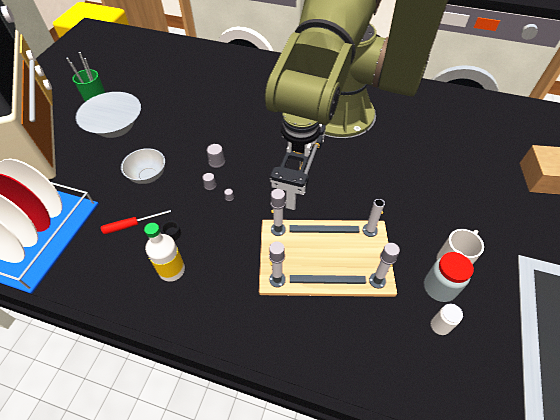

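View pics/d1.png

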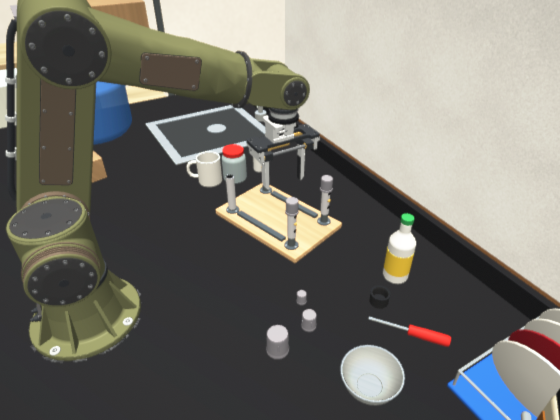

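The scene view shows the footless leg at (378,204), also at (231,178) in the side view. There are three grey caps at scene (216,155), (209,181) and (229,195), with matching side pixels (278,342), (309,320) and (301,297). The black spare foot is at (172,231). I'll check the size in a close crop.

```bash
python3 - <<'E'
from h import *
a=load('s1.png')['image'][:,:,::-1];b=load('d1.png')['image'][:,:,::-1]
f=lambda im,x,y,w,h,s:cv2.resize(im[y:y+h,x:x+w],(w*s,h*s),interpolation=cv2.INTER_CUBIC)
A=f(a,190,135,60,75,5)   #300x375
B=f(b,255,280,75,75,5)
C=f(a,350,190,60,45,5) #300x225
D=f(b,205,165,75,45,5)
cv2.imwrite('pics/c1.png',np.vstack([np.hstack([A,B]),np.hstack([C,D])]))
E
```

```text
(no output)
```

View pics/c1.png

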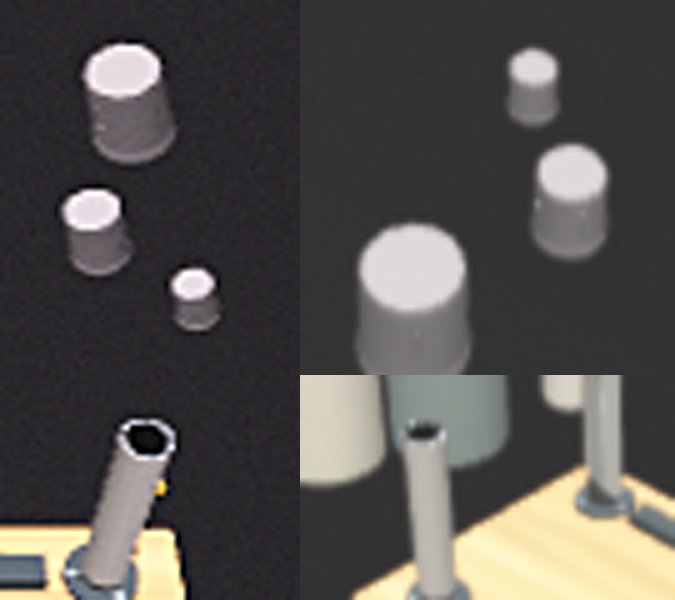

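```bash
python3 - <<'E'
from h import *
a=load('s1.png');b=load('d1.png');print(a['fx'],a['fy'])
for n,p,q,w in [('big',(214.8,149),(277.6,333.4),15.2),('mid',(208.4,176.8),(309.4,314.4),11.6),('small',(228.6,191.8),(301.6,293.6),8.6),('leg',(379.2,202.8),(230,176.2),10.6)]:
    X=tri([(a,*p),(b,*q)]);d=np.linalg.norm(X-np.linalg.inv(cw(a))[:3,3]);print(n,X.round(4),'w',w*d/a['fx'],proj(a,X),proj(b,X))
# board corners on top z=.02
C=[onz(a,*p,.02) for p in [(262,221),(387,222),(397,293),(260,292)]]
for c in C: print(c.round(4))
E
python3 - <<'E'
import sys;sys.path.insert(0,'.')
from h import *
a=load('/s1.png') if 0 else np.load('pics/s1.png.npy',allow_pickle=True).item()
print('tipz.105',onz(a,381.8,212.4,.105))
im=a['image'][:,:,::-1]
cv2.imwrite('pics/c2.png',cv2.resize(im[180:310,250:410],(800,650)[:2] if 0 else (720,585),interpolation=cv2.INTER_CUBIC))
E
```

```text
388.7185458583288 388.7185458583288
big [ 0.3502 -0.3156  0.0527] w 0.04795804488513022 [214.22770341 149.29891565] [276.75888776 333.08125547]
mid [ 0.4473 -0.2964  0.0365] w 0.035039316294396224 [207.86692925 177.05043766] [308.6982862  314.16841594]
small [ 0.4728 -0.2227  0.0239] w 0.025319894437425376 [228.15920166 192.02481845] [301.05924597 293.40951857]
leg [0.4769 0.193  0.1436] w 0.02700419841109233 [378.8255898  203.09157143] [229.68117397 175.98339571]
[ 0.5368 -0.0959  0.02  ]
[0.4346 0.2342 0.02  ]
[0.6375 0.2894 0.02  ]
[ 0.7377 -0.0308  0.02  ]
tipz.105 [0.47270279 0.20786531 0.105     ]
```

View pics/c2.png

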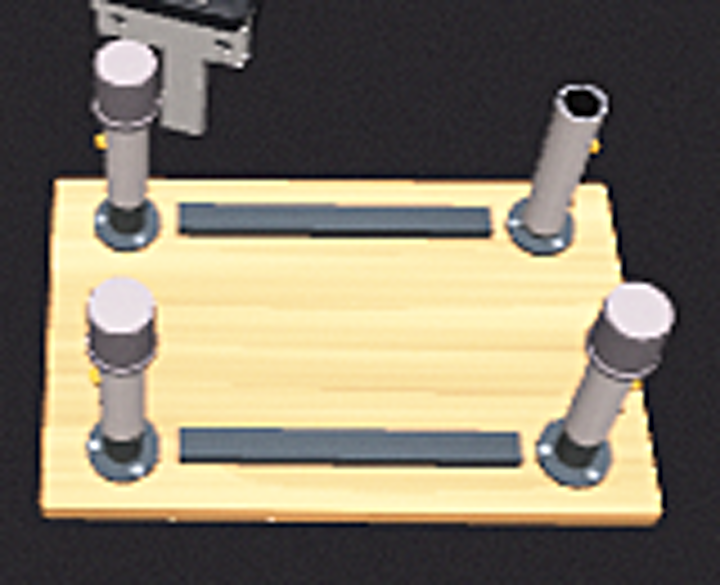

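The mid grey cap measures about 35 mm wide and 37–40 mm high, so it is the right one: scene (209,181), side (309,320). The others are about 48 mm and 25 mm wide. In this crop the bare leg's top is at (581,102) and the button is on its +y side at (594,146). Next I'll fit the shelf pose.

```bash
python3 - <<'E'
from h import *
from scipy.optimize import least_squares
a=load('s1.png');b=load('d1.png')
O=[(a,(379.2,202.8),(-.075,.125,.145)),(b,(230,176.2),(-.075,.125,.145)),(a,(276.9,247.6),(.075,-.125,.178)),(a,(391.8,248.9),(.075,.125,.178)),(a,(278,193.8),(-.075,-.125,.178)),
(a,(262,220.3),(-.11,-.17,.02)),(a,(384.7,221),(-.11,.17,.02)),(a,(397,293),(.11,.17,.02)),(a,(260,292),(.11,-.17,.02))]
def W(p,q): return np.append(p[:2]+R.from_rotvec([0,0,p[2]]).as_matrix()[:2,:2]@np.array(q[:2]),q[2])
s=least_squares(lambda p:np.concatenate([proj(c,W(p,q))-uv for c,uv,q in O]),[.58,.09,.3])
p=s.x;print(p[:2],np.degrees(p[2]),s.fun.reshape(-1,2).round(1).tolist())
print('leg',W(p,(-.075,.125,.145)),'tip',W(p,(-.075,.1425,.105)))
E
```

```text
[0.58511578 0.09667362] 17.277744711316824 [[0.1, -0.1], [-0.6, -0.7], [-0.0, 0.2], [0.4, -0.2], [-0.3, -0.1], [-0.1, -1.3], [-0.3, -1.1], [0.8, 1.1], [-1.2, 0.8]]
leg [0.47637456 0.19375785 0.145     ] tip [0.47117699 0.21046818 0.105     ]
```

{"op": "servo_tool", "data": {
  "motion": [
    [0.3,-2,5,0,-10],
    [0.3,-4,10,0,-20],
    [0.3,-6,15,0,-30],
    [0.3,-7.4,19.3,0,-40],
    [0.3,-7.4,19.3,0,-50],
    [0.3,-7.4,19.3,0,-60],
    [0.3,-7.4,19.3,0,-70],
    [0.3,-7.4,19.3,0,-72.7],
    [0.3,-7.4,19.3,0,-72.7],
    [0.3,-7.4,19.3,0,-72.7]
  ],
  "squeeze": 5
}}

```text
time_s: 1.4
ee_pos: [0.476, 0.193, 0.4045]
eef_rot: [-3.142, 0.0, 0.303]
force: [0.1, -0.2, 0.4]
grip_width: 0.066
grip_force: 0.0
```

```bash
python3 - <<'E'
from h import *
w=snap('wrist','w2.png');o=w['obs'];print(o['ee_pos'],np.degrees(o['eef_rot']),o['grip_width'],o['force'],proj(w,np.array([.4764,.1933,.145])),w['fx'],np.array(w['hand_eye']))
E
```

```text
[0.47598922 0.19299112 0.40453472] [-1.79998769e+02  1.09790866e-02  1.73707446e+01] 0.0660105464797877 [ 0.11298084 -0.16050963  0.38980295] [284.68567702 217.84918483] 330.14071673503474 [[ 5.49173625e-04  9.66414957e-01  2.56986047e-01  7.37100795e-02]
 [ 9.99998229e-01 -9.93292215e-04  1.59837394e-03 -4.07629275e-04]
 [ 1.79995473e-03  2.56984714e-01 -9.66413792e-01  1.98268827e-02]
 [ 0.00000000e+00  0.00000000e+00  0.00000000e+00  1.00000000e+00]]
```

View pics/w2.png

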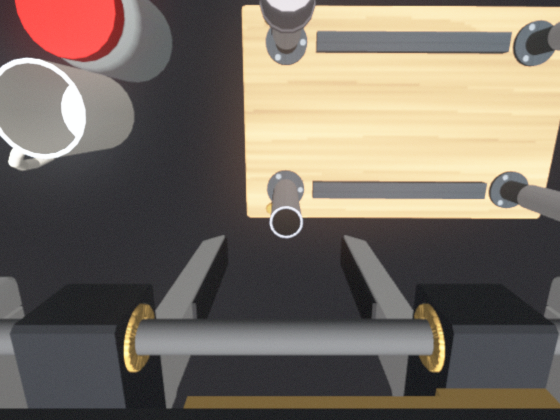

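The wrist view shows the tube's top ring at (286.5,222), the button to its left at (269,208) and the fingertips at about (228,237) and (342,237). The board edges line up with the image, so the yaw is right.

```bash
python3 - <<'E'
from h import *
w=load('w2.png');X=onz(w,286.5,222,.145);print(X,w['cx'],w['cy'])
e=w['obs']['ee_pos'];print(proj(w,e-[0,0,.199]))
Ro=R.from_euler('xyz',w['obs']['eef_rot']).as_matrix();print('tool offset',Ro.T@(X-e))
im=w['image'][:,:,::-1];print(proj(w,X-[0,0,.0]))
g=cv2.cvtColor(im,cv2.COLOR_BGR2GRAY)[200:245,265:310]
c=cv2.HoughCircles(cv2.resize(g,None,fx=4,fy=4,interpolation=cv2.INTER_CUBIC),cv2.HOUGH_GRADIENT,1,50,param1=100,param2=20,minRadius=45,maxRadius=75);print(c/4 if c is not None else c)
E
```

```text
[0.47366393 0.19099287 0.145     ] 283.852183044656 205.83118174074787
[285.04487122 249.06222829]
tool offset [-0.00276609  0.00121847  0.25953523]
[286.5 222. ]
[[[20.875 22.125 13.6  ]]]
```

{"op": "servo_tool", "data": {
  "motion": [
    [0.3,-0.12,-0.12,-2.5,0],
    [0.3,-0.12,-0.12,-5,0],
    [0.45,-0.12,-0.12,-7.0,0],
    [0.45,-0.12,-0.12,-7,0],
    [0.45,-0.12,-0.12,-7,0]
  ]
}}

```text
time_s: 2.08
ee_pos: [0.475, 0.1919, 0.3355]
eef_rot: [-3.142, -0.001, 0.302]
force: [-0.3, -0.2, 0.0]
grip_width: 0.0521
grip_force: 0.0
```

```bash
python3 - <<'E'
from h import *
w=snap('wrist','w3.png');o=w['obs'];print(o['ee_pos'],o['grip_width'],o['force'])
im=w['image'][:,:,::-1][180:360,180:400]
cv2.imwrite('pics/c3.png',cv2.resize(im,(660,540),interpolation=cv2.INTER_CUBIC))
e=o['ee_pos'];print(proj(w,e+[0,0,.145-e[2]]))
E
```

```text
[0.47496581 0.19187094 0.33553698] 0.05210825935869385 [-0.30529052 -0.20807907  0.02359088]
[285.06508925 255.28094408]
```

View pics/c3.png

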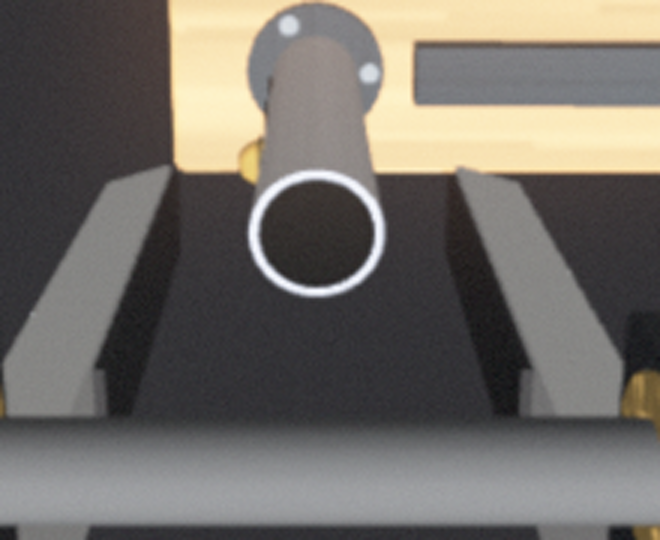

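The tube ring centre is at crop (316,233), midway between the finger edges at 175 and 457, so it is centred. The button is on the left at (252,160). I'll descend and squeeze.

{"op": "servo_tool", "data": {
  "motion": [
    [0.45,-0.12,-0.04,-2,0],
    [0.45,-0.12,-0.04,-4,0],
    [0.45,-0.12,-0.04,-4.45,0],
    [0.6,-0.12,-0.04,-4.45,0],
    [0.68,-0.12,-0.04,-4.45,0],
    [0.68,-0.12,-0.04,-4.45,0]
  ],
  "squeeze": 8
}}

```text
time_s: 2.88
ee_pos: [0.4737, 0.1915, 0.2909]
eef_rot: [-3.141, -0.001, 0.302]
force: [-0.7, 1.7, 0.9]
grip_width: 0.0306
grip_force: 0.8
```

{"op": "servo_tool", "data": {
  "motion": [
    [0.75,0,0,0,0],
    [0.8,0,0,0,0],
    [0.8,0,0,0,0],
    [0.8,0,0,0,0]
  ],
  "squeeze": 8
}}

```text
time_s: 3.38
ee_pos: [0.4738, 0.1912, 0.2903]
eef_rot: [3.141, -0.001, 0.302]
force: [3.6, -4.3, 2.8]
grip_width: 0.0251
grip_force: 8.0
```

{"op": "servo_tool", "data": {
  "motion": [
    [0.85,0,0,0,0],
    [0.85,0,0,0,0],
    [0.85,0,0,0,0]
  ],
  "squeeze": 18
}}

```text
time_s: 3.75
ee_pos: [0.4738, 0.1912, 0.2903]
eef_rot: [3.141, -0.001, 0.302]
force: [3.5, -5.9, 2.7]
grip_width: 0.0249
grip_force: 18.0
```

{"op": "servo_tool", "data": {
  "motion": [
    [0.85,0.02,-0.04,0.1,0],
    [0.85,0.02,-0.04,0.25,0],
    [0.85,0.02,-0.04,0.4,0],
    [0.85,0.02,-0.04,0.5,0]
  ]
}}

```text
time_s: 4.25
ee_pos: [0.4737, 0.191, 0.2944]
eef_rot: [3.142, 0.001, 0.302]
force: [3.9, -2.0, -9.0]
grip_width: 0.0247
grip_force: 18.0
```

{"op": "servo_tool", "data": {
  "motion": [
    [0.85,0,0,0.15,0],
    [0.85,0,0,0.3,0],
    [0.85,0,0,0.45,0],
    [0.85,0,0,0.6,0]
  ]
}}

```text
time_s: 4.75
ee_pos: [0.4737, 0.191, 0.3012]
eef_rot: [3.142, 0.001, 0.302]
force: [0.2, -3.5, -5.2]
grip_width: 0.0247
grip_force: 18.0
```

{"op": "servo_tool", "data": {
  "motion": [
    [0.85,0,0,0.15,0],
    [0.85,0,0,0.3,0],
    [0.85,0,0,0.45,0]
  ]
}}

```text
time_s: 5.12
ee_pos: [0.4737, 0.191, 0.3057]
eef_rot: [3.142, 0.0, 0.302]
force: [0.4, -4.5, -5.6]
grip_width: 0.0249
grip_force: 18.0
```

{"op": "servo_tool", "data": {
  "motion": [
    [0.85,0,0,0.1,0],
    [0.85,0,0,0.2,0],
    [0.85,0,0,0.3,0]
  ]
}}

```text
time_s: 5.5
ee_pos: [0.4737, 0.191, 0.3087]
eef_rot: [3.142, 0.0, 0.302]
force: [-2.4, -4.8, -3.6]
grip_width: 0.0249
grip_force: 18.0
```

{"op": "servo_tool", "data": {
  "motion": [
    [0.85,0,0,0.1,0],
    [0.85,0,0,0.2,0]
  ]
}}

```text
time_s: 5.75
ee_pos: [0.4737, 0.191, 0.3107]
eef_rot: [-3.142, 0.0, 0.302]
force: [-2.9, -4.5, -3.2]
grip_width: 0.0251
grip_force: 18.0
```

{"op": "servo_tool", "data": {
  "motion": [
    [0.85,0,0,0.1,0]
  ]
}}

```text
time_s: 5.88
ee_pos: [0.4738, 0.191, 0.3117]
eef_rot: [-3.142, 0.0, 0.302]
force: [-1.9, -3.9, -4.7]
grip_width: 0.0248
grip_force: 18.0
```

{"op": "servo_tool", "data": {
  "motion": [
    [0.85,0,0,0.1,0]
  ]
}}

```text
time_s: 6.0
ee_pos: [0.4738, 0.191, 0.3127]
eef_rot: [-3.142, 0.0, 0.302]
force: [-1.6, -3.5, -3.0]
grip_width: 0.0248
grip_force: 18.0
```

{"op": "servo_tool", "data": {
  "motion": [
    [0.85,0,0,0.1,0]
  ]
}}

```text
time_s: 6.12
ee_pos: [0.4738, 0.191, 0.3137]
eef_rot: [-3.142, 0.0, 0.302]
force: [-1.9, -4.6, -3.2]
grip_width: 0.0247
grip_force: 18.0
```

{"op": "servo_tool", "data": {
  "motion": [
    [0.85,0,0,0.08,0]
  ]
}}

```text
time_s: 6.25
ee_pos: [0.4738, 0.191, 0.3146]
eef_rot: [-3.142, -0.0, 0.302]
force: [-3.1, -4.0, -2.7]
grip_width: 0.0249
grip_force: 18.0
```

{"op": "servo_tool", "data": {
  "motion": [
    [0.85,0,0,0.08,0]
  ]
}}

```text
time_s: 6.38
ee_pos: [0.4738, 0.191, 0.3153]
eef_rot: [-3.142, 0.0, 0.302]
force: [-2.4, -3.2, -2.4]
grip_width: 0.0249
grip_force: 18.0
```

{"op": "servo_tool", "data": {
  "motion": [
    [0.85,0,0,0.08,0]
  ]
}}

```text
time_s: 6.5
ee_pos: [0.4738, 0.191, 0.3162]
eef_rot: [-3.142, -0.0, 0.302]
force: [-2.7, -3.7, -2.4]
grip_width: 0.0245
grip_force: 18.0
```

{"op": "servo_tool", "data": {
  "motion": [
    [0.85,0,0,0.08,0]
  ]
}}

```text
time_s: 6.62
ee_pos: [0.4739, 0.191, 0.3175]
eef_rot: [3.142, -0.001, 0.302]
force: [-5.5, -5.4, -2.5]
grip_width: 0.0252
grip_force: 18.0
```

{"op": "servo_tool", "data": {
  "motion": [
    [0.85,0,0,0.08,0]
  ]
}}

```text
time_s: 6.75
ee_pos: [0.4738, 0.191, 0.3182]
eef_rot: [-3.141, -0.001, 0.302]
force: [-2.5, -2.9, -1.2]
grip_width: 0.0248
grip_force: 18.0
```

{"op": "servo_tool", "data": {
  "motion": [
    [0.85,0,0,0.05,0],
    [0.85,0,0,0.05,0]
  ]
}}

```text
time_s: 7.0
ee_pos: [0.4738, 0.191, 0.3186]
eef_rot: [-3.141, -0.001, 0.302]
force: [-2.7, -4.2, 0.4]
grip_width: 0.0248
grip_force: 18.0
```

{"op": "servo_tool", "data": {
  "motion": [
    [0.85,0,0,0.04,0],
    [0.85,0,0,0.04,0]
  ]
}}

```text
time_s: 7.25
ee_pos: [0.4738, 0.191, 0.3188]
eef_rot: [-3.142, -0.0, 0.302]
force: [-1.2, -3.4, 0.0]
grip_width: 0.0249
grip_force: 18.0
```

```bash
python3 - <<'E'
from h import *
a=snap('scene','s2.png');b=load('s1.png')
u,v=proj(a,np.array([.4685,.208,.105]));print(u,v)
f=lambda c:cv2.resize(c['image'][:,:,::-1][180:230,355:415],(390,325),interpolation=cv2.INTER_CUBIC)
cv2.imwrite('pics/c4.png',np.hstack([f(b),f(a)]))
E
```

```text
382.115759403823 211.13695652780933
```

View pics/c4.png

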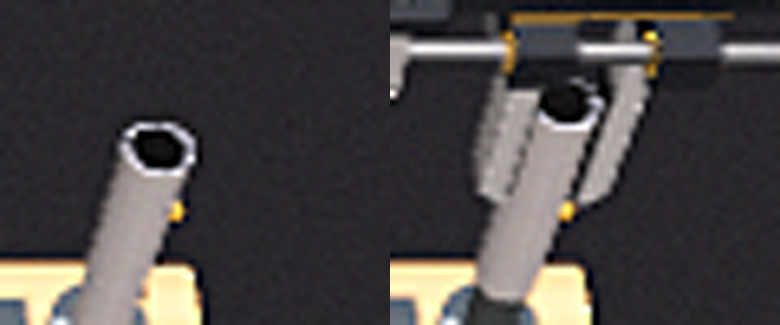

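The right half shows the brass button proud again at (567,210), the same place as before at (177,210). The tube top is raised and the board has not moved. I'll tug lightly to confirm.

{"op": "servo_tool", "data": {
  "motion": [
    [0.85,0,0,0.06,0],
    [0.85,0,0,0.06,0]
  ]
}}

```text
time_s: 7.55
ee_pos: [0.4738, 0.191, 0.3192]
eef_rot: [-3.142, -0.0, 0.302]
force: [-0.9, -2.9, -2.8]
grip_width: 0.0252
grip_force: 18.0
```

{"op": "servo_tool", "data": {
  "motion": [
    [0.85,0,0,0.06,0],
    [0.85,0,0,0.06,0]
  ]
}}

```text
time_s: 7.8
ee_pos: [0.4738, 0.191, 0.3198]
eef_rot: [-3.142, -0.0, 0.302]
force: [-0.8, -2.6, -3.1]
grip_width: 0.0249
grip_force: 18.0
```

{"op": "servo_tool", "data": {
  "motion": [
    [0.85,0,0,0.06,0],
    [0.85,0,0,0.06,0]
  ]
}}

```text
time_s: 8.05
ee_pos: [0.4738, 0.191, 0.3204]
eef_rot: [-3.142, -0.0, 0.302]
force: [0.2, -2.8, -2.8]
grip_width: 0.025
grip_force: 18.0
```

```bash
python3 - <<'E'
from h import *
a=load('s2.png')
for z in np.arange(.14,.18,.005): print(z,proj(a,np.array([.4755,.193,z])).round(1))
E
```

```text
0.14 [378.6 203.5]
0.14500000000000002 [379.  202.3]
0.15000000000000002 [379.5 201.1]
0.15500000000000003 [379.9 199.9]
0.16000000000000003 [380.3 198.6]
0.16500000000000004 [380.7 197.3]
0.17000000000000004 [381.2 196.1]
0.17500000000000004 [381.6 194.8]
```

{"op": "servo_tool", "data": {
  "motion": [
    [0.85,0,0,0.06,0],
    [0.85,0,0,0.06,0]
  ]
}}

```text
time_s: 8.3
ee_pos: [0.4738, 0.191, 0.321]
eef_rot: [-3.142, -0.0, 0.302]
force: [-0.4, -2.3, -2.8]
grip_width: 0.0247
grip_force: 18.0
```

{"op": "servo_tool", "data": {
  "motion": [
    [0.85,0,0,0.06,0],
    [0.85,0,0,0.06,0]
  ]
}}

```text
time_s: 8.55
ee_pos: [0.4738, 0.191, 0.3213]
eef_rot: [-3.142, 0.0, 0.302]
force: [2.2, -1.9, -8.0]
grip_width: 0.0252
grip_force: 18.0
```

{"op": "servo_tool", "data": {
  "motion": [
    [0.85,0,0,0.02,0],
    [0.85,0,0,0.02,0]
  ]
}}

```text
time_s: 8.8
ee_pos: [0.4738, 0.191, 0.3215]
eef_rot: [-3.142, 0.0, 0.302]
force: [2.1, -1.3, -10.9]
grip_width: 0.0249
grip_force: 18.0
```

{"op": "servo_tool", "data": {
  "motion": [
    [0.85,0,0,-0.05,0],
    [0.85,0,0,-0.1,0],
    [0.85,0,0,-0.1,0]
  ]
}}

```text
time_s: 9.18
ee_pos: [0.4738, 0.191, 0.3211]
eef_rot: [-3.142, -0.0, 0.302]
force: [-0.8, -3.1, -2.7]
grip_width: 0.0249
grip_force: 18.0
```

{"op": "servo_tool", "data": {
  "motion": [
    [0.85,0,0,-0.05,0],
    [0.85,0,0,-0.05,0]
  ]
}}

```text
time_s: 9.43
ee_pos: [0.4738, 0.191, 0.3205]
eef_rot: [-3.142, -0.0, 0.302]
force: [-1.2, -2.9, 0.9]
grip_width: 0.0251
grip_force: 18.0
```

Firm upward stop at -11 N, with play below it: it is locked. I'll release, rise and look.

{"op": "servo_tool", "data": {
  "motion": [
    [0.7,0,0,0,0],
    [0.5,0,0,0,0],
    [0.4,0,0,0,0],
    [0.4,0,0,3,0],
    [0.4,0,0,6,0],
    [0.4,0,0,9,0],
    [0.4,0,0,9.5,0],
    [0.4,0,0,9.5,0]
  ]
}}

```text
time_s: 10.42
ee_pos: [0.4737, 0.191, 0.4145]
eef_rot: [-3.142, 0.001, 0.302]
force: [-0.4, 0.2, -0.7]
grip_width: 0.0562
grip_force: 0.0
```

```bash
python3 - <<'E'
from h import *
w=snap('wrist','w4.png');a=snap('scene','s3.png');b=load('s1.png');o=w['obs'];print(o['ee_pos'],o['force'])
f=lambda c,x0,y0,W,H,s:cv2.resize(c['image'][:,:,::-1][y0:y0+H,x0:x0+W],(W*s,H*s),interpolation=cv2.INTER_CUBIC)
t=np.hstack([f(b,355,175,60,55,5),f(a,355,175,60,55,5)]) #600x275
e=o['ee_pos'];print(proj(w,e+[0,0,.17-e[2]]))
cv2.imwrite('pics/c5.png',np.vstack([t,f(w,200,180,150,80,4)]))
E
```

```text
[0.47372147 0.1910065  0.41452015] [-0.41526194  0.22629733 -0.7318283 ]
[284.94257093 224.53034621]
```

View pics/c5.png

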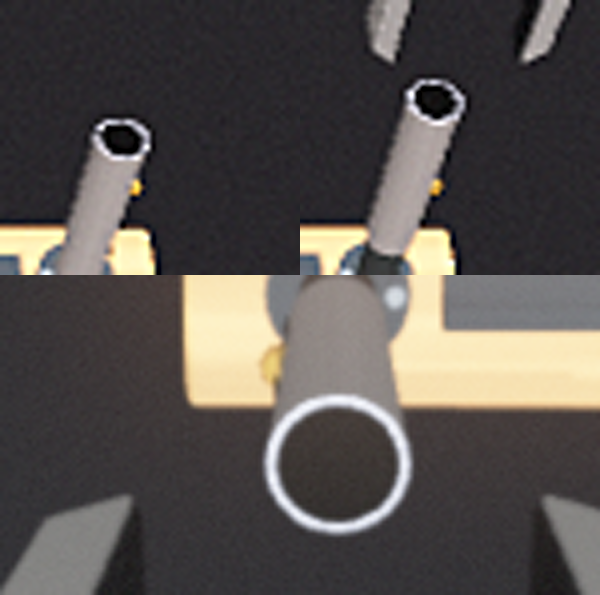

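```bash
python3 - <<'E'
from h import *
for n,z,c0 in [('w2.png',.145,(286,222)),('w3.png',.145,(285.5,257.7)),('w4.png',.174,(284.6,227.3))]:
    w=load(n);e=np.array(w['obs']['ee_pos']);Ro=R.from_euler('xyz',w['obs']['eef_rot']).as_matrix()
    g=cv2.cvtColor(w['image'],cv2.COLOR_RGB2GRAY)
    x,y=int(c0[0])-28,int(c0[1])-28
    q=cv2.resize(g[y:y+56,x:x+56],None,fx=6,fy=6,interpolation=cv2.INTER_CUBIC)
    _,t=cv2.threshold(q,200,255,0); cs,_=cv2.findContours(t,0,1); k=max(cs,key=cv2.contourArea)
    el=cv2.fitEllipse(k);u=(el[0][0]-2.5)/6+x;v=(el[0][1]-2.5)/6+y
    D=max(el[1])/6
    X=onz(w,u,v,z);print(n,(round(u,1),round(v,1)),'D',round(D,2),'depth~',w['fx']*.025/D,X.round(4),'tool',(Ro.T@(X-e)).round(4))
E
```

```text
w2.png (285.6, 209.5) D 52.76 depth~ 0.15643874434432237 [0.4829 0.1946 0.145 ] tool [0.0071 0.0005 0.2595]
w3.png (285.0, 257.0) D 44.37 depth~ 0.18602506883147787 [0.474  0.1916 0.145 ] tool [-0.0013 -0.      0.1905]
w4.png (284.0, 226.5) D 35.16 depth~ 0.2347533334354749 [0.4734 0.1916 0.174 ] tool [-0.     -0.0007  0.2405]
```

The tube is up at about 174 mm with the button proud at (437,187), and the board is still. The leg top is at (0.4735,0.1915). Now to the foot.

{"op": "servo_tool", "data": {
  "motion": [
    [0.4,-0.3,-5,0,0],
    [0.4,-0.6,-11,0,0],
    [0.4,-1,-17,0,0],
    [0.4,-1.4,-23,0,0],
    [0.4,-1.8,-29,0,0],
    [0.4,-2.2,-35,0,0],
    [0.4,-2.6,-41,0,0],
    [0.4,-2.8,-46,0,0],
    [0.4,-2.9,-48.8,0,0],
    [0.4,-2.9,-48.8,-5,0],
    [0.4,-2.9,-48.8,-8,0],
    [0.4,-2.9,-48.8,-8,0]
  ]
}}

```text
time_s: 12.02
ee_pos: [0.4445, -0.2969, 0.3327]
eef_rot: [-3.137, 0.003, 0.302]
force: [-0.5, -0.1, 1.0]
grip_width: 0.0564
grip_force: 0.0
```

```bash
python3 - <<'E'
from h import *
w=snap('wrist','w5.png');o=w['obs'];e=o['ee_pos'];print(e,o['force'],proj(w,np.array([.445,-.297,.04])),proj(w,e+[0,0,.04-e[2]]))
cv2.imwrite('pics/c6.png',cv2.resize(w['image'][:,:,::-1][130:330,160:420],(780,600),interpolation=cv2.INTER_CUBIC))
E
```

```text
[ 0.44450142 -0.29686247  0.33267104] [-0.47722881 -0.11245564  1.03596298] [286.67939778 205.64442181] [286.3511916  206.13507357]
```

View pics/c6.png

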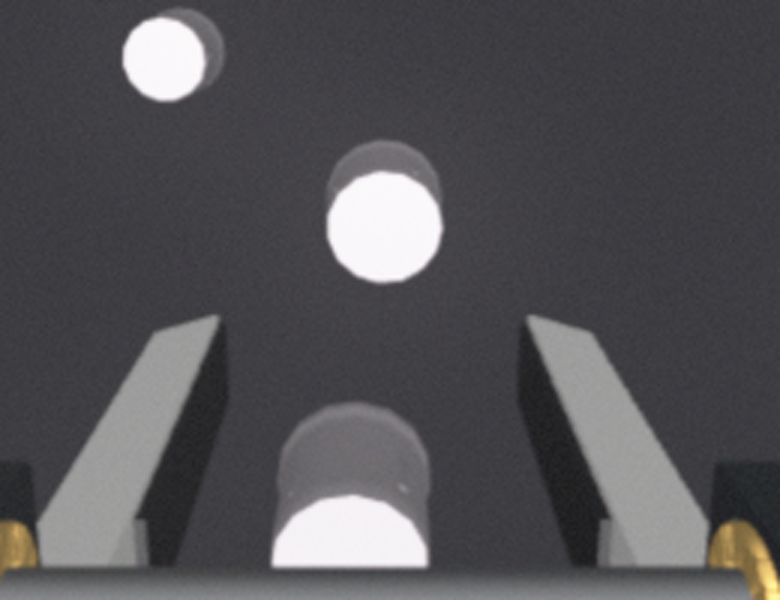

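The 34 mm foot's top is at crop (384,227), or full (288.2,205.7), with a diameter of 38 px that matches 34 mm. The finger midpoint is at crop (373), and the neighbouring feet are clear.

```bash
python3 - <<'E'
from h import *
w=load('w5.png');print(onz(w,288.2,205.7,.04))
w=snap('wrist','w6.png');print(w['obs']['ee_pos'],w['obs']['eef_rot'])
m=(cv2.cvtColor(w['image'],cv2.COLOR_RGB2GRAY)[170:240,255:320]>200).astype(np.uint8)
M=cv2.moments(m,True);u,v=M['m10']/M['m00']+255,M['m01']/M['m00']+170;print(u,v,onz(w,u,v,.04))
E
```

```text
[ 0.44534225 -0.29825522  0.04      ]
[ 0.44483357 -0.29700571  0.33470343] [-3.13991810e+00  1.17266394e-03  3.01992483e-01]
286.3885714285714 205.45333333333332 [ 0.44566136 -0.29761669  0.04      ]
```

{"op": "servo_tool", "data": {
  "motion": [
    [0.4,0.08,-0.07,-4,0],
    [0.4,0.08,-0.07,-8,0],
    [0.4,0.08,-0.07,-11,0],
    [0.4,0.08,-0.07,-12.5,0],
    [0.4,0.08,-0.07,-12.5,0],
    [0.6,0.08,-0.07,-12.5,0],
    [0.7,0.08,-0.07,-12.5,0],
    [0.75,0.08,-0.07,-12.5,0],
    [0.75,0.08,-0.07,-12.5,0]
  ],
  "squeeze": 15
}}

```text
time_s: 13.25
ee_pos: [0.4458, -0.2978, 0.211]
eef_rot: [3.14, -0.001, 0.302]
force: [0.3, 0.8, 6.6]
grip_width: 0.0353
grip_force: 15.0
```

{"op": "servo_tool", "data": {
  "motion": [
    [0.75,0,0,0,0],
    [0.75,0,0,0,0]
  ]
}}

```text
time_s: 13.5
ee_pos: [0.4458, -0.2978, 0.211]
eef_rot: [3.141, -0.001, 0.302]
force: [-1.1, 0.7, 6.5]
grip_width: 0.035
grip_force: 15.0
```

{"op": "servo_tool", "data": {
  "motion": [
    [0.75,0,0,1,0],
    [0.75,0,0,3,0],
    [0.75,0,0,7,0],
    [0.75,0,0,12,0],
    [0.75,0,0,17,0],
    [0.75,0,0,20,0],
    [0.75,0,0,21,0],
    [0.75,0,0,21,0],
    [0.75,0,0,21,0]
  ]
}}

```text
time_s: 14.62
ee_pos: [0.4456, -0.2977, 0.4187]
eef_rot: [-3.14, 0.001, 0.302]
force: [0.1, -0.7, -0.1]
grip_width: 0.0349
grip_force: 15.0
```

{"op": "servo_tool", "data": {
  "motion": [
    [0.75,0.3,4,0.6,0],
    [0.75,0.6,9,0.6,0],
    [0.75,0.9,15,0.6,0],
    [0.75,1.2,21,0.6,0],
    [0.75,1.6,27,0.6,0],
    [0.75,1.9,33,0.6,0],
    [0.75,2.2,39,0.6,0],
    [0.75,2.5,44,0.6,0],
    [0.75,2.8,47,0.6,0],
    [0.75,2.8,48.9,0.6,0],
    [0.75,2.8,48.9,0.6,0],
    [0.75,2.8,48.9,0.6,0]
  ]
}}

```text
time_s: 16.12
ee_pos: [0.4737, 0.1904, 0.426]
eef_rot: [3.141, 0.0, 0.301]
force: [0.5, 0.4, -0.5]
grip_width: 0.0347
grip_force: 15.0
```

{"op": "servo_tool", "data": {
  "motion": [
    [0.75,0,0,0,0],
    [0.75,0,0,0,0]
  ]
}}

```text
time_s: 16.38
ee_pos: [0.4737, 0.1907, 0.4264]
eef_rot: [3.142, -0.0, 0.301]
force: [0.0, 0.6, -0.4]
grip_width: 0.0353
grip_force: 15.0
```

```bash
python3 - <<'E'
from h import *
a=snap('scene','s4.png');b=snap('side','d4.png')
f=lambda c,x0,y0,W,H,s:cv2.resize(c['image'][:,:,::-1][y0:y0+H,x0:x0+W],(W*s,H*s),interpolation=cv2.INTER_CUBIC)
cv2.imwrite('pics/c7.png',np.hstack([f(a,350,165,65,90,6),f(b,200,140,65,90,6)]))
print(a['obs']['ee_pos'],a['obs']['force'])
E
```

```text
[0.47366936 0.19069703 0.42635647] [ 0.02435421  0.64478417 -0.38815778]
```

View pics/c7.png

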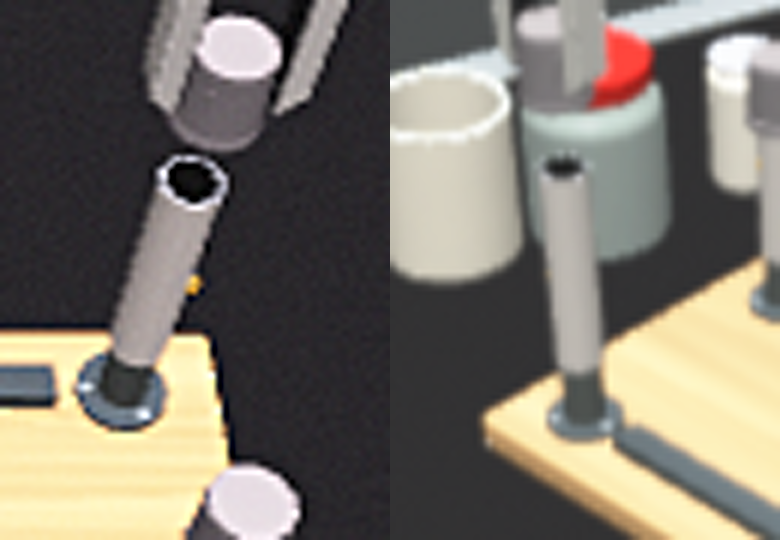

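The foot hangs upright and in line over the bare tube: foot lip at crop (220,135) over the tube top at (192,182). I'll lower it.

{"op": "servo_tool", "data": {
  "motion": [
    [0.75,0,0.08,-1,0],
    [0.75,0,0.08,-2,0],
    [0.75,0,0.08,-3,0],
    [0.75,0,0.08,-3.6,0],
    [0.75,0,0.08,-4,0],
    [0.75,0,0.08,-4.3,0],
    [0.75,0,0.08,-4.3,0]
  ]
}}

```text
time_s: 17.35
ee_pos: [0.4736, 0.1921, 0.3832]
eef_rot: [-3.142, 0.0, 0.302]
force: [0.1, 0.8, -0.6]
grip_width: 0.0349
grip_force: 15.0
```

{"op": "servo_tool", "data": {
  "motion": [
    [0.75,0,0,-0.2,0],
    [0.75,0,0,-0.4,0],
    [0.75,0,0,-0.6,0]
  ]
}}

```text
time_s: 17.73
ee_pos: [0.4736, 0.192, 0.3772]
eef_rot: [3.141, -0.0, 0.302]
force: [-0.3, -2.2, -0.0]
grip_width: 0.0349
grip_force: 15.0
```

{"op": "servo_tool", "data": {
  "motion": [
    [0.75,0,0,-0.2,0],
    [0.75,0,0,-0.4,0],
    [0.75,0,0,-0.6,0]
  ]
}}

```text
time_s: 18.1
ee_pos: [0.4736, 0.192, 0.3712]
eef_rot: [3.141, -0.0, 0.302]
force: [1.4, -2.1, 0.7]
grip_width: 0.035
grip_force: 15.0
```

{"op": "servo_tool", "data": {
  "motion": [
    [0.75,0.01,-0.05,-0.2,0],
    [0.75,0.01,-0.05,-0.4,0],
    [0.75,0.01,-0.05,-0.5,0]
  ]
}}

```text
time_s: 18.48
ee_pos: [0.4737, 0.1916, 0.3662]
eef_rot: [3.141, -0.0, 0.302]
force: [1.0, -1.8, 1.0]
grip_width: 0.0348
grip_force: 15.0
```

{"op": "servo_tool", "data": {
  "motion": [
    [0.75,0,0,-0.15,0],
    [0.75,0,0,-0.3,0],
    [0.75,0,0,-0.4,0]
  ]
}}

```text
time_s: 18.85
ee_pos: [0.4738, 0.1915, 0.3623]
eef_rot: [3.141, -0.0, 0.302]
force: [2.0, -3.0, 2.7]
grip_width: 0.0355
grip_force: 15.0
```

{"op": "servo_tool", "data": {
  "motion": [
    [0.75,0,0,-0.15,0],
    [0.75,0,0,-0.3,0]
  ]
}}

```text
time_s: 19.1
ee_pos: [0.4738, 0.1915, 0.3593]
eef_rot: [3.141, -0.0, 0.302]
force: [3.4, -4.7, 3.9]
grip_width: 0.035
grip_force: 15.0
```

{"op": "servo_tool", "data": {
  "motion": [
    [0.75,0.03,-0.05,-0.15,0],
    [0.75,0.03,-0.05,-0.3,0]
  ]
}}

```text
time_s: 19.35
ee_pos: [0.474, 0.1912, 0.3562]
eef_rot: [-3.141, -0.0, 0.302]
force: [0.8, -2.0, 4.3]
grip_width: 0.0354
grip_force: 15.0
```

{"op": "servo_tool", "data": {
  "motion": [
    [0.75,0,0,-0.1,0],
    [0.75,0,0,-0.2,0]
  ]
}}

```text
time_s: 19.6
ee_pos: [0.474, 0.1911, 0.3543]
eef_rot: [-3.142, -0.0, 0.302]
force: [0.6, -2.8, 5.4]
grip_width: 0.035
grip_force: 15.0
```

{"op": "servo_tool", "data": {
  "motion": [
    [0.75,0,0,-0.1,0],
    [0.75,0,0,-0.1,0]
  ]
}}

```text
time_s: 19.85
ee_pos: [0.474, 0.1911, 0.3531]
eef_rot: [-3.141, 0.0, 0.302]
force: [1.5, -1.7, 3.2]
grip_width: 0.035
grip_force: 15.0
```

{"op": "servo_tool", "data": {
  "motion": [
    [0.75,0,0,-0.1,0],
    [0.75,0,0,-0.1,0]
  ]
}}

```text
time_s: 20.1
ee_pos: [0.474, 0.1911, 0.3522]
eef_rot: [-3.142, 0.0, 0.302]
force: [2.1, -1.8, 3.1]
grip_width: 0.035
grip_force: 15.0
```

{"op": "servo_tool", "data": {
  "motion": [
    [0.75,0,0,-0.08,0],
    [0.75,0,0,-0.08,0]
  ]
}}

```text
time_s: 20.35
ee_pos: [0.474, 0.1911, 0.3517]
eef_rot: [-3.142, -0.0, 0.302]
force: [0.7, -1.7, 5.9]
grip_width: 0.0353
grip_force: 15.0
```

{"op": "servo_tool", "data": {
  "motion": [
    [0.75,0,0,-0.06,0],
    [0.75,0,0,-0.06,0]
  ]
}}

```text
time_s: 20.6
ee_pos: [0.474, 0.1911, 0.3514]
eef_rot: [-3.142, -0.001, 0.302]
force: [-0.8, -2.7, 8.8]
grip_width: 0.0351
grip_force: 15.0
```

{"op": "servo_tool", "data": {
  "motion": [
    [0.75,0,0,-0.06,0],
    [0.75,0,0,-0.06,0]
  ]
}}

```text
time_s: 20.85
ee_pos: [0.474, 0.1911, 0.3512]
eef_rot: [3.142, -0.001, 0.302]
force: [-1.1, -3.3, 13.7]
grip_width: 0.0351
grip_force: 15.0
```

Hard stop at 13.7 N, so the foot is home. I'll ease off, release and rise.

{"op": "servo_tool", "data": {
  "motion": [
    [0.75,0,0,0.1,0],
    [0.6,0,0,0.1,0],
    [0.45,0,0,0.1,0],
    [0.4,0,0,0.1,0],
    [0.4,0,0,2,0],
    [0.4,0,0,5,0],
    [0.4,0,0,8,0],
    [0.4,0,0,12,0],
    [0.4,0,0,12,0],
    [0.4,0,0,12,0]
  ]
}}

```text
time_s: 22.1
ee_pos: [0.4739, 0.1911, 0.4693]
eef_rot: [-3.142, 0.001, 0.302]
force: [0.5, -0.3, -0.7]
grip_width: 0.0565
grip_force: 0.0
```

```bash
python3 - <<'E'
from h import *
a=snap('scene','s5.png');b=snap('side','d5.png')
f=lambda c,x0,y0,W,H,s:cv2.resize(c['image'][:,:,::-1][y0:y0+H,x0:x0+W],(W*s,H*s),interpolation=cv2.INTER_CUBIC)
cv2.imwrite('pics/c8.png',np.hstack([f(a,255,170,160,140,3),f(b,200,140,80,105,4)]))
E
```

```text
(no output)
```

My ten picture views are used up, so I'll check numerically.

```bash
python3 - <<'E'
from h import *
a=load('s5.png');b=load('d5.png')
def top(c,p):
    u,v=[int(t) for t in proj(c,p)];g=cv2.cvtColor(c['image'],cv2.COLOR_RGB2GRAY)[v-14:v+15,u-14:u+15]
    m=(g>200).astype(np.uint8);n,l,s,ce=cv2.connectedComponentsWithStats(m);i=1+np.argmin(np.linalg.norm(ce[1:]-14,axis=1));return (ce[i]+[u-14,v-14]).round(1),s[i,4]
for P in ([.4755,.193,.18],[.585-.0716+.0371,.0967-.0223-.1194,.178],[.6196,.2383,.178]):
    P=np.array(P);r=[top(c,P) for c in (a,)];print(proj(a,P).round(1),r)
# tube grey->yellow button pixels and scene change of the board vs start
def yel(c):
    h=cv2.cvtColor(c['image'],cv2.COLOR_RGB2HSV)[205:218,376:390];m=cv2.inRange(h,(15,140,120),(35,255,255));ys,xs=np.nonzero(m);return len(xs),xs.mean()+376 if len(xs) else 0,ys.mean()+205 if len(ys) else 0
print(yel(load('s1.png')),yel(load('s3.png')),yel(a))
d=cv2.absdiff(a['image'],load('s1.png')['image']).max(2)[225:300,255:360];print('board diff',(d>60).sum())
E
```

```text
[382.1 193.5] [(array([382.2, 193.4]), np.int32(103))]
[277.7 193.7] [(array([277.8, 193.4]), np.int32(100))]
[392.2 248.7] [(array([385.9, 245.9]), np.int32(307))]
(4, np.float64(381.75), np.float64(212.25)) (4, np.float64(381.75), np.float64(212.25)) (4, np.float64(381.75), np.float64(212.25))
board diff 55
```

```bash
python3 -c "
from station import ctrl; print(ctrl.hand_in())"
```

```text
the job is handed in; nothing more can be done
None
```

I handed the job in at about 22 s: the leg is drawn out and its button is locked in the next hole (a firm stop at an 11 N upward tug). The grey foot is pushed home (hard stop at 13.7 N, top measured about 180 mm high), and the button's unchanged position in the camera view suggests the shelf did not move.

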